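# Make up two microscopy sample kits

### The arm

A 6-joint arm with a two-finger parallel gripper is mounted at the origin on the work surface. World frame = base frame: x ahead of the robot, y to its left, z up, the work surface at z = 0. Lengths are in mm, angles in degrees, forces in N, time in s.
With the tool pointing down it reaches from about 350 to 850 mm from the base axis. Payload 8.1 kg.
Tool frame: the origin (TCP) lies at the very end of the fingers, on their centre line; the grasp point (between the pads) lies 19 mm behind it (r.grip_depth is the distance from the TCP to the grasp point, in mm); y points along the fingers, z is the direction in which the jaws open and shut, and the axes are right-handed (so a half turn about y gives the same grasp; the last joint's range is limited). The gripper opens to 85 mm and grips with 20 to 120 N. Pads are 22 mm wide; open, the fingers measure 114 mm over their backs; the gripper's body (76 mm by 85 mm) begins 54 mm behind the grasp point. The pads swing forward as they close: fully open they stand 13 mm farther back than shut.
Start: joints at [-79.378, 7.471, 85.268, -0, 87.261, -4.893], TCP at [160.522, -578.133, 231.292] pointing down, gripper open.
Joint ranges: [-169.43, 169.43], [-51.17, 129.36], [1.28, 143.12], [-76.62, 256.62], [0, 156.53], [-152.29, 152.29]. Speed limits (degrees/s): [136.94, 136.94, 159.86, 180, 180, 180].

### API

Orientations are given as [roll, pitch, yaw] about the fixed x, y, z axes, in that order (R = Rz(yaw) Ry(pitch) Rx(roll)).
In Python, from bench import readout, eyes, r gives the robot as it stands. The module is installed in compiled form; this text tells all that it offers.
- The arm moves only by the tool move_arm, never from a script. Its argument "motion" is text: rows parted by semicolons, each of 6 numbers parted by spaces: the shift along the world's x, y, z in cm, then the turn, a rotation vector about the world's x, y, z in degrees. A call has 1 to 10 rows; each row is the pose to reach, as a shift and turn from the pose commanded when the call began; what a row does not reach only later rows make up. A row lasts 1/12 s, in which the tool goes at most 41.7 mm and 7.16 degrees, less where a joint would pass 70% of its speed; a pose out of reach is approached as far as the arm can. A call with a gripper value outside its range is refused whole. "fingers" is the finger opening in cm, from 0 to 8.54, set as the call begins (left out, the last holds). The fingers move at their own pace and stop on an object; "squeeze" is the grip in N (left out, the last holds). Time passes only in rows, so rows that repeat a pose let the fingers close. It gives the time, the measured TCP pose, the force and the opening at its end, in the units of the state.
- readout.sense(): the state, without advancing time (a new reading comes with each control period).
- eyes.snapshot(name): name is "side" or "top" or "wrist"; returns a dict with "image" (420x560x3 uint8, blue, green, red), "fx", "fy", "cx", "cy" (pixels), "dist_coeffs" ([k1, k2, p1, p2, k3] as OpenCV has them; the pictures are not rectified), "world_to_cam" (4x4, takes a point from world to camera coordinates). Camera axes: x right, y down, z forward; pixel columns grow to the right and rows downward; lengths in mm; the calibration is good to about 2 mm. A picture is of the moment at which its call begins. There is no depth.
- r.hand_in(): hands the job in, once; it reports no verdict.
The state is a dict: "time": time; "joint_pos": joint angles; "qd": joint speeds; "joint_efforts": joint torques, N m; "tool_pos": TCP position; "tcp_rot": TCP orientation; "ft_force": force on the tool from outside, world axes, zero at the start; "wrist_torque": the same for the moment, N m; "finger_gap": finger opening in mm.
Only numpy, scipy, OpenCV 4.12 (cv2) and the standard library are available. Lean on these libraries where they do the work, as an engineer would, in place of code of your own. Each camera call takes 0.05 s, during which the arm holds its last target. There are 200 camera calls.

### The job

Make up the two sample kits: the blue tray gets the red-capped jar and the orange slide box, the green tray gets the yellow-capped jar and the black eyepiece. In each tray stand the jar in the white-floored compartment and the other piece in the dark-floored one, each upright and flat on the compartment's floor (the slide box lengthwise along its compartment), set down rather than dropped. Leave the white-capped spare jar, the beaker and the black twin cap holder where they are.

Things in the scene. Friction and masses are not known exactly. Their poses are not given: they have to be found in the camera images.
- red_jar_mid (a point): glass sample jar with a red screw cap and a paper label, round and upright, 44 mm diameter, 70 mm tall, about 120 g; this point is its centre, 35 mm above its underside, z up.
- yellow_jar_mid (a point): glass sample jar with a yellow screw cap and a paper label, round and upright, 44 mm diameter, 70 mm tall, about 120 g; this point is its centre, 35 mm above its underside, z up.
- slide_box_mid (a point): orange plastic slide box standing on its edge, 80 (its x) x 34 (its y) x 56 mm tall, about 130 g; this point is its centre, 28 mm above its underside, z up.
- eyepiece_mid (a point): black microscope eyepiece with a metal band near its foot and a lens on top, a round body 38 mm in diameter (narrowing only in the top 10 mm) and 60 mm tall, standing lens up, about 140 g; this point is its centre, 30 mm above its underside, z up.
- blue_tray: blue plastic kit tray fixed to the bench, 136 (its x) x 108 (its y) mm, outer walls and divider 4 mm thick and 16 mm high, floor 4 mm thick. Origin: centre of the underside. Two compartments, each 100 mm long in y and centred on y = 0: the white-floored one spans x = -2 to +64 mm (centre x = +31 mm), the dark-floored one x = -64 to -6 mm (centre x = -35 mm). z up; any yaw.
- green_tray: green plastic kit tray fixed to the bench, 136 (its x) x 108 (its y) mm, outer walls and divider 4 mm thick and 16 mm high, floor 4 mm thick. Origin: centre of the underside. Two compartments, each 100 mm long in y and centred on y = 0: the white-floored one spans x = -2 to +64 mm (centre x = +31 mm), the dark-floored one x = -64 to -6 mm (centre x = -35 mm). z up; any yaw.
- white_jar: spare glass sample jar with a white cap, 44 mm diameter, 70 mm tall, standing among the stock; not needed, must stay where it is. Origin: centre of its underside.
- beaker: open stainless steel beaker, 60 mm wide, 75 mm tall, bystander. Origin: centre of its underside.
- cap_holder: low black twin cap holder, two round 52 mm cups joined side by side along its y (120 mm long, 34 mm tall), bystander. Origin: centre of its underside.
Not all that is in view belongs to the job. Of the things that look like the part that bears slide_box_mid, the middle-sized one is meant.

How it is judged (in metres and radians):
At the end, for the whole second after the job is handed in: Blue tray: red-capped jar (white floor), slide box (dark floor); green tray: yellow-capped jar (white floor), eyepiece (dark floor). Each lies within its compartment's walls, upright within 0.12 rad (box along it within 0.35), underside within 4 mm of the floor, at rest (0.02 m/s, 0.2 rad/s) (x of red_jar_mid in the frame of blue_tray between 0.0175 and 0.0445 m and y of red_jar_mid in the frame of blue_tray between -0.031 and 0.031 m and z of red_jar_mid in the frame of blue_tray between 0.035 and 0.043 m and angle between each of red_jar_mid, slide_box_mid, yellow_jar_mid, eyepiece_mid's own z axis and vertical below 0.12 rad and linear speed of each of red_jar, slide_box, yellow_jar, eyepiece below 0.02 m/s and angular speed of each of red_jar, slide_box, yellow_jar, eyepiece below 0.2 rad/s and x of slide_box_mid in the frame of blue_tray between -0.0495 and -0.0205 m and y of slide_box_mid in the frame of blue_tray between -0.015 and 0.015 m and z of slide_box_mid in the frame of blue_tray between 0.028 and 0.036 m and x of yellow_jar_mid in the frame of green_tray between 0.0175 and 0.0445 m and y of yellow_jar_mid in the frame of green_tray between -0.031 and 0.031 m and z of yellow_jar_mid in the frame of green_tray between 0.035 and 0.043 m and x of eyepiece_mid in the frame of green_tray between -0.0475 and -0.0225 m and y of eyepiece_mid in the frame of green_tray between -0.034 and 0.034 m and z of eyepiece_mid in the frame of green_tray between 0.03 and 0.038 m and angle between the x axis of slide_box_mid and the y axis of blue_tray, either way round below 0.35 rad); the robot touches nothing.
It fails at once if the white-capped spare jar is shifted by more than 20 mm or tipped over (distance of white_jar from where it was at the start of the episode above 0.02 m or angle between white_jar's own z axis and vertical above 0.5 rad).
It fails at once if the beaker is shifted by more than 20 mm or tipped over (distance of beaker from where it was at the start of the episode above 0.02 m or angle between beaker's own z axis and vertical above 0.5 rad).
It fails at once if the cap holder is shifted by more than 20 mm or tipped over (distance of cap_holder from where it was at the start of the episode above 0.02 m or angle between cap_holder's own z axis and vertical above 0.5 rad).
It fails at once if a jar, the slide box or the eyepiece is dropped (moves faster than 0.7 m/s with no finger on it) ((linear speed of red_jar above 0.7 m/s and contact force between red_jar and the fingers below 0.05 N) or (linear speed of yellow_jar above 0.7 m/s and contact force between yellow_jar and the fingers below 0.05 N) or (linear speed of slide_box above 0.7 m/s and contact force between slide_box and the fingers below 0.05 N) or (linear speed of eyepiece above 0.7 m/s and contact force between eyepiece and the fingers below 0.05 N)).
It also fails if it takes over 106 s, if anything falls off the work surface, if the arm or the gripper's body presses on something with over 40 N, if the wrist force passes 120 N, or if a joint passes its speed limit or range.

## Working session

There is one attempt and no reset: what is moved stays moved. The work goes in short steps, Python scripts to look and compute and a tool call to move; the robot and the scene stay as the last step left them, time stands still between calls to the robot, and variables do not carry over. Pictures are saved under pics/ and viewed, about 12 in all and at most 16, crops included, and the job is handed in when it is done.

Besides the shell and the picture viewer there is one more tool, called after "Emit:" as name(argument=value, ...) on one line, values as JSON. move_arm: Moves the arm, as the interface text tells. Its arguments: {"type":"object","properties":{"motion":{"type":"string"},"fingers":{"type":"number"},"squeeze":{"type":"number"}},"required":["motion"]}

```bash
mkdir -p pics
cat > h.py <<'E'
import numpy as np, cv2
from bench import readout, eyes, r
def snap(n):
    s=eyes.snapshot(n); s['K']=np.array([[s['fx'],0,s['cx']],[0,s['fy'],s['cy']],[0,0,1.]]); s['D']=np.array(s['dist_coeffs'],float); s['T']=np.array(s['world_to_cam'],float); return s
def ray(s,uv,z):
    "pixels -> world points on plane z"
    n=cv2.undistortPoints(np.array(uv,float).reshape(-1,1,2),s['K'],s['D']).reshape(-1,2)
    R,t=s['T'][:3,:3],s['T'][:3,3]; c=-R.T@t
    d=np.c_[n,np.ones(len(n))]@R
    return c+d*((z-c[2])/d[:,2:])
def proj(s,P):
    R,t=s['T'][:3,:3],s['T'][:3,3]
    return cv2.projectPoints(np.array(P,float).reshape(-1,1,3),cv2.Rodrigues(R)[0],t,s['K'],s['D'])[0].reshape(-1,2)
E
python3 - <<'E'
from h import *
for n in ['top','side']:
    s=snap(n); cv2.imwrite(f'pics/{n}0.png',cv2.resize(s['image'],(800,600)))
    np.save(f'{n}0.npy',s,allow_pickle=True)
    print(n,-s['T'][:3,:3].T@s['T'][:3,3],s['T'][2,:3],s['fx'])
print(readout.sense())
E
```

```text
top [2.90588203e+02 1.20032077e-02 1.07620195e+03] [ 0.2198954   0.00157443 -0.97552219] 462.90607498839523
side [ 492.4606372  -515.23074264  638.81640002] [ 0.01588449  0.66063923 -0.75053547] 386.4237783444115
{'time': 0.1, 'joint_pos': array([-7.93793051e+01,  7.51016352e+00,  8.53255446e+01, -8.85915315e-04,
        8.72620989e+01, -4.89342672e+00]), 'qd': array([-0.07234426, -0.11138789, -0.08983058,  0.03521244, -0.00724576,
       -0.02438968]), 'joint_efforts': array([ 1.61301279e-03, -5.70953321e+01, -5.01942158e+01, -5.24245615e-05,
        8.16751941e-03, -1.92623406e-05]), 'tool_pos': array([ 160.40248455, -577.62647872,  230.33176992]), 'tcp_rot': array([-9.00975260e+01,  7.46158466e-03, -1.64485842e+02]), 'ft_force': array([ 0.6220731 ,  0.60579454, -0.38884931]), 'wrist_torque': array([-0.01466419,  0.00100087,  0.00178594]), 'finger_gap': 85.45583078095372}
```

View pics/top0.png

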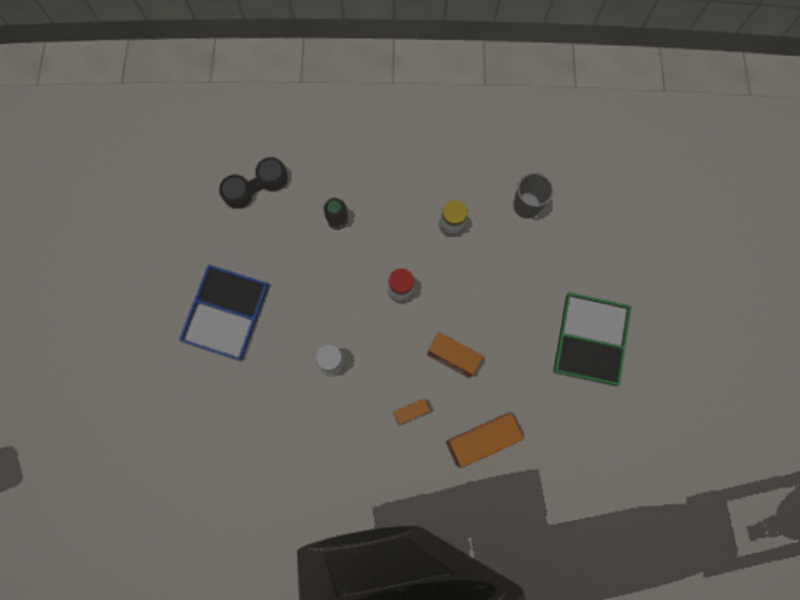

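View pics/side0.png

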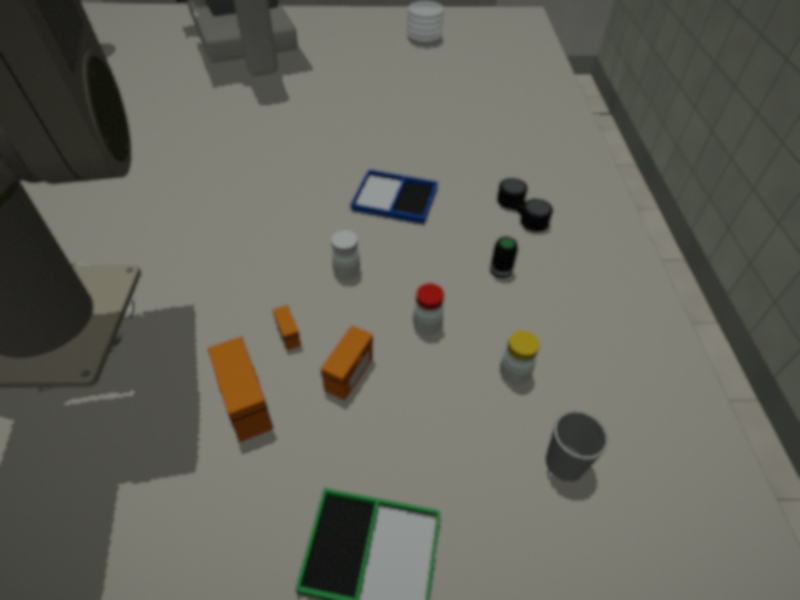

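The top view (800x600) shows the red jar at (401,282), yellow jar (455,213), eyepiece (336,212) and white spare (329,358). It also shows the blue tray (225,312), green tray (593,338), beaker (533,195) and cap holder (253,183).

There are three orange candidates: small (411,412), middle (456,354) and large (486,440). The middle one at (456,354) is meant. Next I measure everything and take the confirming crop.

```bash
cat > meas.py <<'E'
from h import *
def blobs(s,lo,hi,amin=40):
    hsv=cv2.cvtColor(s['image'],cv2.COLOR_BGR2HSV); m=cv2.inRange(hsv,lo,hi)
    cs=[c for c in cv2.findContours(m,cv2.RETR_EXTERNAL,cv2.CHAIN_APPROX_NONE)[0] if cv2.contourArea(c)>amin]
    return sorted(cs,key=cv2.contourArea,reverse=True)
def cen(c):
    m=cv2.moments(c); return [m['m10']/m['m00'],m['m01']/m['m00']]
def rect(s,c,z):
    P=ray(s,c.reshape(-1,2),z)[:,:2].astype(np.float32); return cv2.minAreaRect(P)
COL={'red':((0,150,60),(5,255,255)),'yellow':((22,150,60),(32,255,255)),'orange':((7,150,40),(18,255,255)),'blue':((105,130,40),(125,255,255)),'green':((50,110,40),(75,255,255))}
E
python3 - <<'E'
from meas import *
np.set_printoptions(precision=1,suppress=True)
S={n:np.load(n+'0.npy',allow_pickle=True).item() for n in ['top','side']}
for n,s in S.items():
    print('==',n)
    for k,z in [('red',70),('yellow',70),('orange',56),('blue',16),('green',16)]:
        for c in blobs(s,*COL[k])[:3]:
            r_=rect(s,c,z); print(k,np.array(cen(c))/.7,cv2.contourArea(c),'cen',ray(s,[cen(c)],z)[0,:2],'rect',np.array(r_[0]),np.array(r_[1]),round(r_[2],1))
s=S['top']; cv2.imwrite('pics/box.png',cv2.resize(s['image'][215:335,250:390],None,fx=5,fy=5,interpolation=cv2.INTER_CUBIC))
E
```

```text
== top
red [400.7 280.4] 189.0 cen [554.5  -5.1] rect [555.2  -5.2] [37.2 33.7] 0.9
yellow [454.  211.6] 173.5 cen [670.8 -89.7] rect [671.1 -89. ] [34.3 35. ] 1.1
orange [485.1 439.5] 936.0 cen [ 310.5 -137.1] rect [ 310.6 -136.8] [ 44.9 107.6] 23.7
orange [455.  353.2] 476.5 cen [442.4 -91.4] rect [442.  -90.9] [77.7 34.7] 62.1
orange [410.9 411.1] 183.0 cen [352.  -23.9] rect [352.1 -23.9] [20.1 49.6] 23.5
blue [230.2 292.5] 1139.5 cen [543.6 277. ] rect [512.  286.6] [107.6 134.1] 73.5
green [592.5 338.5] 2422.5 cen [ 475.6 -321.4] rect [ 476.8 -321.9] [106.8 134.6] 78.6
== side
red [429.2 295.2] 216.5 cen [554.8 -10.9] rect [555.  -11.5] [42.6 33.8] 87.6
yellow [523.  344.6] 290.5 cen [669.8 -95.9] rect [670.1 -95.7] [44.3 35.2] 70.4
orange [239.6 388.2] 1642.0 cen [ 315.7 -149.3] rect [ 314.1 -145.3] [ 44.3 144.7] 24.0
orange [345.  360.8] 881.5 cen [ 442.5 -109.9] rect [ 444.7 -108.6] [102.6  47.4] 64.1
orange [286.5 326.2] 262.5 cen [361.7 -53.1] rect [361.8 -52.7] [20.9 71.2] 23.6
blue [408.5 199.7] 742.5 cen [536.6 264.3] rect [511.7 277.5] [115.6 133.2] 73.3
green [340.2 545.2] 3082.0 cen [ 444.6 -320.7] rect [ 477.1 -325.4] [109.1 133.5] 78.3
green [506.5 243. ] 47.0 cen [694.6 151.2] rect [694.6 151.7] [20.6 22.2] 89.7
```

View pics/box.png

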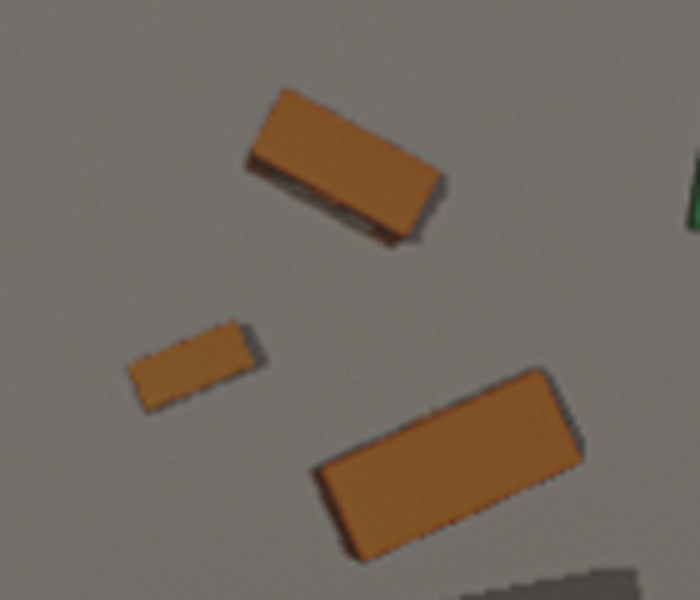

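The crop shows three orange boxes. The one at crop (345,160) measures 78x35 mm, matching 80x34. The others are about 108x45 and 50x20, so this is the middle one. I'll move above it now.

Emit:
move_arm(motion="1 2 0 0 0 3; 3 5 0 0 0 9; 5 8.6 0 0 0 15; 7 12.2 0 0 0 21; 9 15.7 0 0 0 27; 11 19.2 0 0 0 33; 13 22.7 0 0 0 38; 15 26.2 0 0 0 43; 17 29.7 0 0 0 46.6; 19 33.2 0 0 0 46.6")

```text
time: 0.93
tool_pos: [350.8, -244.2, 231.0]
tcp_rot: [-90.0, 0.0, -117.7]
ft_force: [1.0, 0.6, -0.4]
finger_gap: 85.3
```

Emit:
move_arm(motion="2 3.4 0 0 0 0; 4 6.9 0 0 0 0; 6 10.3 0 0 0 0; 7.8 13.3 -1 0 0 0; 8.8 15 -2 0 0 0; 9.15 15.5 -3 0 0 0; 9.15 15.5 -3 0 0 0; 9.15 15.5 -3 0 0 0")

```text
time: 1.6
tool_pos: [441.1, -91.3, 200.3]
tcp_rot: [-90.1, -0.1, -117.8]
ft_force: [-0.4, 0.1, 0.6]
finger_gap: 85.6
```

Run:
```python
from meas import *
np.set_printoptions(precision=1,suppress=True)
s=snap('wrist'); cv2.imwrite('pics/w0.png',s['image'])
q=readout.sense(); print(q['time'],q['tool_pos'],q['tcp_rot'])
print('cam',-s['T'][:3,:3].T@s['T'][:3,3],s['T'][2,:3])
for c in blobs(s,*COL['orange'])[:3]:
    r_=rect(s,c,56); print(cen(c),r_)
t=snap('top')
hsv=cv2.cvtColor(t['image'],cv2.COLOR_BGR2HSV)
t0=np.load('top0.npy',allow_pickle=True).item(); s0=np.load('side0.npy',allow_pickle=True).item()
for n,S,w in [('top',t0,(225,135,245,160)),('side',s0,(342,160,365,195))]:
    x0,y0,x1,y1=w; im=S['image'][y0:y1,x0:x1]
    g=cv2.cvtColor(im,cv2.COLOR_BGR2HSV); m=cv2.inRange(g,(45,60,30),(85,255,255))
    ys,xs=np.nonzero(m); u=[xs.mean()+x0,ys.mean()+y0]; print('eyepiece',n,u,len(xs),ray(S,[u],60))
    d=cv2.inRange(cv2.cvtColor(im,cv2.COLOR_BGR2GRAY),0,55); ys,xs=np.nonzero(d); print(' dark bbox',xs.min()+x0,xs.max()+x0,ys.min()+y0,ys.max()+y0)
print('white jar',ray(t0,[[230.3,249.5]],70),'beaker',ray(t0,[[375,131]],75),'holder',ray(t0,[[177,127]],34))
```

```text
1.65 [441.4 -92.  201.1] [ -90.    -0.  -117.9]
cam [472.1 -32.4 343.2] [-0.1 -0.2 -1. ]
[200.57319564230593, 299.69832803752456] ((318.3631896972656, -134.47573852539062), (82.1090316772461, 109.99596405029297), 24.5609188079834)
[286.1771390714977, 193.65902257554907] ((445.3218994140625, -89.66532897949219), (81.87287902832031, 33.97585678100586), 62.290348052978516)
[170.44997272231313, 173.08030551009273] ((366.18035888671875, -23.99432373046875), (28.49079704284668, 51.19029998779297), 23.970930099487305)
eyepiece top [np.float64(233.56716417910448), np.float64(144.1044776119403)] 67 [[681.3 106.1  60. ]]
 dark bbox 227 243 139 159
eyepiece side [np.float64(354.5584415584416), np.float64(170.07792207792207)] 77 [[680.4 104.2  60. ]]
 dark bbox 344 361 168 194
white jar [[432.3 103.1  70. ]] beaker [[ 714.1 -223.    75. ]] holder [[734.  248.3  34. ]]
```

View pics/w0.png

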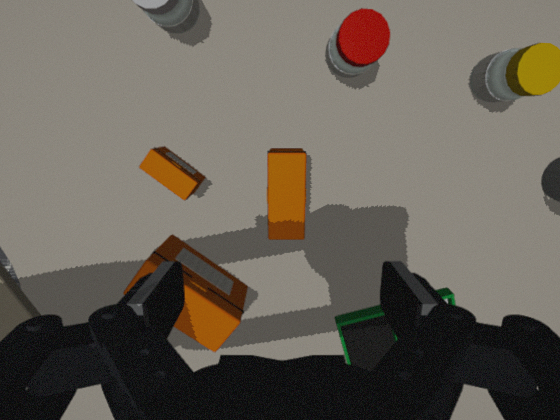

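The wrist view shows the middle box between the jaws at (286,194), yaw 62.3°, about (443.5,-90.5). I'll descend, grip and lift.

Emit:
move_arm(motion="0.1 0.05 -3 0 0 0; 0.15 0.05 -6.5 0 0 0; 0.15 0.05 -10 0 0 0; 0.15 0.05 -13.5 0 0 0; 0.15 0.05 -16 0 0 0; 0.15 0.05 -17.6 0 0 0; 0.15 0.05 -18.2 0 0 0; 0.15 0.05 -18.2 0 0 0; 0.15 0.05 -18.2 0 0 0", fingers=6.2)

```text
time: 2.45
tool_pos: [444.2, -91.6, 20.4]
tcp_rot: [-89.9, 0.0, -118.0]
ft_force: [0.6, 1.0, -0.7]
finger_gap: 61.5
```

Emit:
move_arm(motion="0 0 0 0 0 0; 0 0 0 0 0 0; 0 0 0 0 0 0; 0 0 0 0 0 0; 0 0 0 0 0 0; 0 0 0 0 0 0; 0 0 0 0 0 0; 0 0 0 0 0 0", fingers=2.5, squeeze=45)

```text
time: 3.12
tool_pos: [445.0, -91.3, 21.1]
tcp_rot: [-89.8, 0.0, -117.9]
ft_force: [-1.1, -1.8, 8.1]
finger_gap: 33.4
```

Emit:
move_arm(motion="0 0 0.5 0 0 0; 0 0 1.5 0 0 0; 0 0 3 0 0 0; 0 0 5.5 0 0 0; 0 0 8 0 0 0; 0 0 10.5 0 0 0; 0 0 12.5 0 0 0; 0 0 13.5 0 0 0; 0 0 14 0 0 0; 0 0 14 0 0 0")

```text
time: 3.95
tool_pos: [444.0, -90.7, 160.3]
tcp_rot: [-89.9, 0.0, -117.9]
ft_force: [0.7, -0.4, -1.8]
finger_gap: 33.6
```

Gripped (gap 33.5) and lifted. Carrying it to the blue tray's dark compartment, then a look.

Emit:
move_arm(motion="0.3 1 0.5 0 0 1; 0.8 3 1 0 0 2; 1.7 6 2 0 0 4; 2.6 9.5 3 0 0 6; 3.6 13 4 0 0 8; 4.6 16.5 4 0 0 10; 5.6 20 4 0 0 11.3; 6.6 23.5 4 0 0 11.3; 7.6 27 4 0 0 11.3; 8.6 30.5 4 0 0 11.3")

```text
time: 4.78
tool_pos: [528.4, 216.8, 197.2]
tcp_rot: [-90.2, -0.1, -106.5]
ft_force: [0.1, -0.3, -0.9]
finger_gap: 33.2
```

Emit:
move_arm(motion="0.8 3 0 0 0 0; 1.3 5 0 0 0 0; 1.6 6.2 0 0 0 0; 1.6 6.2 0 0 0 0; 1.6 6.2 0 0 0 0")

```text
time: 5.2
tool_pos: [544.6, 276.4, 197.8]
tcp_rot: [-90.1, -0.1, -106.5]
ft_force: [-0.3, -1.2, -1.1]
finger_gap: 33.4
```

Run:
```python
from meas import *
np.set_printoptions(precision=1,suppress=True)
s=snap('wrist'); cv2.imwrite('pics/w1.png',s['image'])
t=snap('top'); cv2.imwrite('pics/t1.png',t['image'])
q=readout.sense(); print(q['time'],q['tool_pos'],q['tcp_rot'])
for n,S in (('wrist',s),('top',t)):
  for c in blobs(S,*COL['blue'])[:3]: print(n,cen(c),cv2.contourArea(c),rect(S,c,16))
# compartments on floor from top0
t0=np.load('top0.npy',allow_pickle=True).item()
g=cv2.cvtColor(t0['image'],cv2.COLOR_BGR2GRAY); print(g.max())
for (w,nm) in [((125,185,190,252),'blue'),((385,200,445,270),'green')]:
  x0,y0,x1,y1=w; m=cv2.inRange(g[y0:y1,x0:x1],150,255)
  c=max(cv2.findContours(m,0,1,offset=(x0,y0))[0],key=cv2.contourArea); print(nm,'white floor',rect(t0,c,4))
```

```text
5.3 [545.1 275.3 198.6] [ -90.1   -0.1 -106.6]
wrist [232.08500808500807, 170.8995148995149] 1443.0 ((513.4522094726562, 288.11041259765625), (107.23008728027344, 135.07135009765625), 73.70834350585938)
top [172.07002801120447, 221.14285714285714] 59.5 ((505.68682861328125, 265.6903076171875), (64.51563262939453, 134.6220245361328), 74.60933685302734)
132Traceback (most recent call last):
  File "<stdin>", line 13, in <module>
ValueError: max() iterable argument is empty
```

View pics/w1.png

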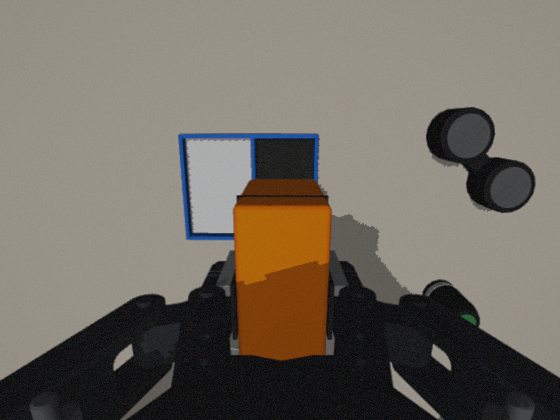

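The wrist view shows the blue tray at (250,186), its dark floor (285,155) under the box, and the box held square. Tray centre is about (513,287.5), yaw 163.6°. Lowering.

Emit:
move_arm(motion="0.1 0.1 -1 0 0 0; 0.1 0.1 -3 0 0 0; 0.1 0.1 -6 0 0 0; 0.1 0.1 -9.5 0 0 0; 0.1 0.1 -12.5 0 0 0; 0.1 0.1 -14.7 0 0 0; 0.1 0.1 -16 0 0 0; 0.1 0.1 -16.7 0 0 0; 0.1 0.1 -17 0 0 0; 0.1 0.1 -17 0 0 0")

```text
time: 6.13
tool_pos: [547.0, 277.2, 29.8]
tcp_rot: [-90.0, 0.0, -106.6]
ft_force: [0.4, 0.5, -2.1]
finger_gap: 33.7
```

Emit:
move_arm(motion="0 0 -0.2 0 0 0; 0 0 -0.35 0 0 0; 0 0 -0.45 0 0 0; 0 0 -0.5 0 0 0; 0 0 -0.5 0 0 0; 0 0 -0.5 0 0 0")

```text
time: 6.63
tool_pos: [547.1, 277.7, 25.1]
tcp_rot: [-89.9, 0.1, -106.6]
ft_force: [-0.9, -0.2, 3.2]
finger_gap: 33.4
```

Contact at 3 N. Releasing and rising.

Emit:
move_arm(motion="0 0 0 0 0 0; 0 0 0 0 0 0; 0 0 0 0 0 0; 0 0 0 0 0 0; 0 0 0.1 0 0 0; 0 0 0.2 0 0 0", fingers=4.8)

```text
time: 7.13
tool_pos: [546.4, 277.3, 26.2]
tcp_rot: [-90.0, -0.0, -106.6]
ft_force: [0.1, 0.4, -0.4]
finger_gap: 48.0
```

Emit:
move_arm(motion="0 0 1 0 0 0; 0 0 3 0 0 0; 0 0 6 0 0 0; 0 0 9 0 0 0; 0 0 12 0 0 0; 0 0 15 0 0 0; 0 0 17 0 0 0; 0 0 17 0 0 0")

```text
time: 7.8
tool_pos: [549.4, 278.6, 204.0]
tcp_rot: [-89.5, 0.4, -106.6]
ft_force: [0.0, 0.6, 0.4]
finger_gap: 47.6
```

Run:
```python
from meas import *
np.set_printoptions(precision=1,suppress=True)
s=snap('wrist'); cv2.imwrite('pics/w2.png',s['image'])
q=readout.sense(); print(q['time'],q['tool_pos'],q['tcp_rot'],q['ft_force'])
for c in blobs(s,*COL['orange'])[:2]: print('box',rect(s,c,60))
for c in blobs(s,*COL['blue'])[:2]: print('tray',rect(s,c,16))
for c in blobs(s,(45,90,30),(85,255,255),20)[:3]: print('lens',cen(c),cv2.contourArea(c),ray(s,[cen(c)],60))
```

```text
7.85 [548.5 278.2 201.1] [ -89.7    0.3 -106.6] [-0.4  0.5 -0.1]
box ((547.7565307617188, 280.1405944824219), (83.97262573242188, 36.54030227661133), 73.34269714355469)
tray ((513.2449951171875, 287.94287109375), (107.37296295166016, 135.15394592285156), 73.38215637207031)
```

View pics/w2.png

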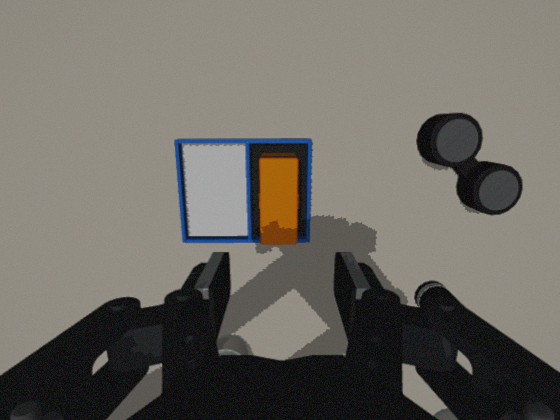

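Wrist view: the slide box sits flat in the dark compartment at (279,200), tray-frame about (-35, 2) mm. Next the eyepiece at about (681,105).

Emit:
move_arm(motion="1.3 -1.7 0 0 0 -6; 3 -4 0 0 0 -12; 5.2 -6.7 0 0 0 -18; 7.4 -9.5 0 0 0 -24; 9.6 -12.2 -1 0 0 -30; 11.6 -14.8 -2 0 0 -36; 12.8 -16.5 -3 0 0 -41; 13.45 -17.2 -3 0 0 -43.5; 13.45 -17.2 -3 0 0 -43.5; 13.45 -17.2 -3 0 0 -43.5", fingers=6.2)

```text
time: 8.68
tool_pos: [680.4, 105.0, 165.1]
tcp_rot: [-90.1, -0.1, -150.0]
ft_force: [-0.2, -0.1, 0.2]
finger_gap: 62.5
```

Run:
```python
from meas import *
np.set_printoptions(precision=1,suppress=True)
s=snap('wrist'); cv2.imwrite('pics/w3.png',s['image'])
q=readout.sense(); print(q['time'],q['tool_pos'],q['tcp_rot'])
for c in blobs(s,(45,60,25),(85,255,255),20)[:3]: print('lens',cen(c),cv2.contourArea(c),ray(s,[cen(c)],60),rect(s,c,60))
```

```text
8.7333 [680.4 105.8 165.7] [ -90.1   -0.1 -150. ]
lens [282.3101314771848, 208.29260118587263] 646.5 [[681.5 106.2  60. ]] ((681.3741455078125, 106.18094635009766), (22.918231964111328, 22.371591567993164), 74.56863403320312)
```

View pics/w3.png

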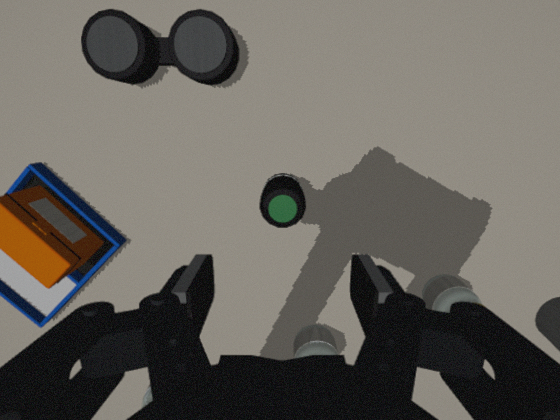

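The lens is at (282,208), giving (681.4,106.2), which agrees with the earlier estimates. Grasping.

Emit:
move_arm(motion="0.05 0.05 -1.5 0 0 0; 0.05 0.1 -4 0 0 0; 0.05 0.1 -7.5 0 0 0; 0.05 0.1 -11 0 0 0; 0.05 0.1 -13.3 0 0 0; 0.05 0.1 -14.4 0 0 0; 0.05 0.1 -14.8 0 0 0; 0.05 0.1 -14.8 0 0 0; 0.05 0.1 -14.8 0 0 0")

```text
time: 9.48
tool_pos: [682.8, 106.9, 20.2]
tcp_rot: [-89.9, 0.1, -150.0]
ft_force: [0.3, -0.1, -0.3]
finger_gap: 62.2
```

Emit:
move_arm(motion="0 0 0 0 0 0; 0 0 0 0 0 0; 0 0 0 0 0 0; 0 0 0 0 0 0; 0 0 0 0 0 0; 0 0 0 0 0 0; 0 0 0 0 0 0; 0 0 0 0 0 0", fingers=3)

```text
time: 10.15
tool_pos: [683.5, 106.5, 21.1]
tcp_rot: [-89.9, 0.2, -150.1]
ft_force: [-0.2, 0.4, 6.8]
finger_gap: 36.9
```

Emit:
move_arm(motion="0 0 0.5 0 0 0; 0 0 1.5 0 0 0; 0 0 3 0 0 0; 0 0 5.5 0 0 0; 0 0 8.5 0 0 0; 0 0 11.5 0 0 0; 0 0 14 0 0 0; 0 0 15.5 0 0 0; 0 0 16 0 0 0; 0 0 16 0 0 0")

```text
time: 10.98
tool_pos: [682.9, 106.5, 181.8]
tcp_rot: [-89.9, 0.2, -150.1]
ft_force: [0.0, 0.3, -1.9]
finger_gap: 36.4
```

Eyepiece held (gap 36.7). Carrying it to the green tray.

Emit:
move_arm(motion="-0.6 -1 0 0 0 -2; -1.6 -2.8 0 0 0 -6; -3.2 -5.6 0 0 0 -11; -5 -8.8 0 0 0 -16; -6.8 -12 0 0 0 -21; -8.6 -15.2 0 0 0 -26; -10.4 -18.4 0 0 0 -31; -12.2 -21.6 0 0 0 -36; -14 -24.8 0 0 0 -40; -15.8 -28 0 0 0 -41.4")

```text
time: 11.82
tool_pos: [521.3, -174.5, 176.5]
tcp_rot: [-90.0, -0.2, 168.3]
ft_force: [0.3, -0.6, -0.3]
finger_gap: 36.5
```

Emit:
move_arm(motion="-1.8 -3.2 0 0 0 0; -3.6 -6.4 0 0 0 0; -5.4 -9.6 0 0 0 0; -6.8 -12.2 0 0 0 0; -7.7 -13.7 0 0 0 0; -8.1 -14.2 0 0 0 0; -8.1 -14.2 0 0 0 0; -8.1 -14.2 0 0 0 0")

```text
time: 12.48
tool_pos: [442.2, -314.8, 177.3]
tcp_rot: [-90.1, -0.1, 168.5]
ft_force: [0.5, 0.1, -1.9]
finger_gap: 36.8
```

Run:
```python
from meas import *
np.set_printoptions(precision=1,suppress=True)
s=snap('wrist'); cv2.imwrite('pics/w4.png',s['image'])
q=readout.sense(); print(q['time'],q['tool_pos'],q['tcp_rot'],q['finger_gap'])
for c in blobs(s,(50,110,40),(75,255,255),100)[:4]: print('tray',cen(c),cv2.contourArea(c),rect(s,c,16))
```

```text
12.5333 [ 442.7 -314.5  177.5] [-90.1  -0.1 168.5] 36.860854007267896
tray [283.3698148741396, 149.18157284173532] 17168.5 ((477.933349609375, -322.5248107910156), (107.53155517578125, 134.23167419433594), 78.5451431274414)
tray [281.64293419633225, 318.42229836918585] 2626.5 ((310.8864440917969, -287.21356201171875), (65.47576141357422, 65.95803833007812), 65.38743591308594)
```

View pics/w4.png

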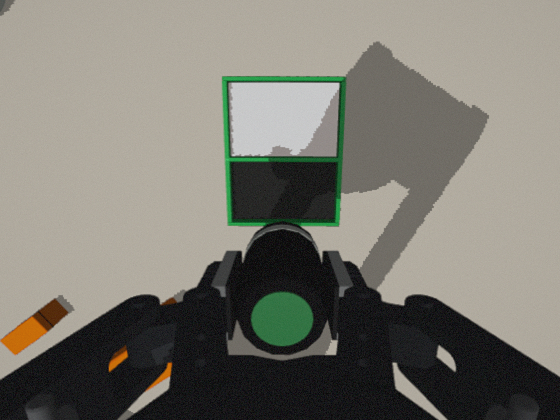

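Wrist view: the green tray outline is at (283,149), centre about (477.7,-322.5), yaw 78.5°, with the eyepiece held upright. Lowering into the dark compartment.

Emit:
move_arm(motion="0.05 0 -1 0 0 0; 0.05 -0.05 -3 0 0 0; 0.05 -0.05 -6 0 0 0; 0.05 -0.05 -9 0 0 0; 0.05 -0.05 -11.5 0 0 0; 0.05 -0.05 -13.3 0 0 0; 0.05 -0.05 -14.3 0 0 0; 0.05 -0.05 -14.7 0 0 0; 0.05 -0.05 -14.8 0 0 0; 0.05 -0.05 -14.8 0 0 0")

```text
time: 13.37
tool_pos: [443.8, -316.2, 31.0]
tcp_rot: [-90.0, 0.1, 168.6]
ft_force: [0.3, -0.6, -1.5]
finger_gap: 36.4
```

Emit:
move_arm(motion="0 0 -0.15 0 0 0; 0 0 -0.25 0 0 0; 0 0 -0.35 0 0 0; 0 0 -0.45 0 0 0; 0 0 -0.45 0 0 0; 0 0 -0.45 0 0 0")

```text
time: 13.87
tool_pos: [443.0, -316.2, 25.9]
tcp_rot: [-90.0, 0.0, 168.5]
ft_force: [0.2, -0.2, -0.9]
finger_gap: 36.8
```

Emit:
move_arm(motion="0 0 -0.05 0 0 0; 0 0 -0.1 0 0 0; 0 0 -0.15 0 0 0; 0 0 -0.15 0 0 0; 0 0 -0.15 0 0 0")

```text
time: 14.28
tool_pos: [443.1, -316.3, 25.1]
tcp_rot: [-90.0, 0.0, 168.5]
ft_force: [-3.1, 1.6, 6.6]
finger_gap: 37.0
```

Floor contact at 6.6 N. Releasing, rising and going on to the yellow jar.

Emit:
move_arm(motion="0 0 0.05 0 0 0; 0 0 0.1 0 0 0; 0 0 0.1 0 0 0; 0 0 0.1 0 0 0; 0 0 0.2 0 0 0; 0 0 1.5 0 0 0; 0 0 4 0 0 0; 0 0 7.5 0 0 0; 0 0 11 0 0 0; 0 0 14 0 0 0", fingers=6.2)

```text
time: 15.12
tool_pos: [443.2, -316.3, 167.7]
tcp_rot: [-90.0, 0.1, 168.5]
ft_force: [-0.9, -0.4, -0.1]
finger_gap: 62.0
```

Emit:
move_arm(motion="0 0 1.5 0 0 0; 0 0 2 0 0 0; 0 0 2 0 0 0; 0 0 2 0 0 0")

```text
time: 15.45
tool_pos: [442.7, -315.8, 183.6]
tcp_rot: [-90.0, -0.0, 168.5]
ft_force: [-0.4, -0.0, -0.9]
finger_gap: 61.5
```

Run:
```python
from meas import *
np.set_printoptions(precision=1,suppress=True)
s=snap('wrist'); cv2.imwrite('pics/w5.png',s['image'])
q=readout.sense(); print(q['time'],q['tool_pos'],q['tcp_rot'],q['finger_gap'])
for c in blobs(s,(50,110,40),(75,255,255),100)[:4]: print('tray',cen(c),cv2.contourArea(c),rect(s,c,16),'lens z64',ray(s,[cen(c)],64))
```

```text
15.5 [ 442.2 -315.4  182.6] [-90.1  -0.1 168.5] 61.74515101261674
tray [282.24877948911774, 127.56074207061639] 10583.0 ((478.08917236328125, -322.5745544433594), (107.5175552368164, 135.14556884765625), 78.45281982421875) lens z64 [[ 503.2 -327.6   64. ]]
tray [282.38126984126984, 207.19841269841268] 525.0 ((428.86297607421875, -312.35968017578125), (25.846240997314453, 26.321081161499023), 16.201169967651367) lens z64 [[ 440.9 -315.2   64. ]]
```

View pics/w5.png

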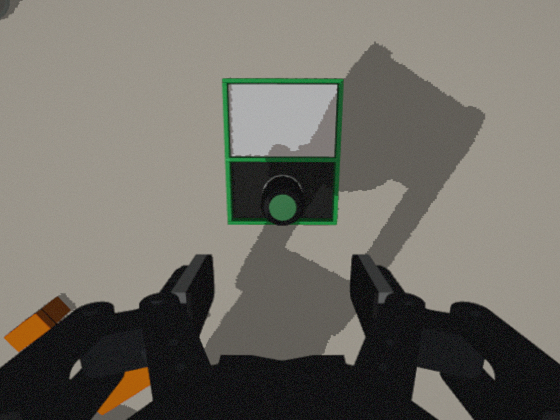

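Wrist view: the eyepiece is upright in the dark compartment at (283,200), tray-frame x about -37.8 mm, which is within limits. On to the yellow jar.

Emit:
move_arm(motion="1.2 1.2 0 0 0 0; 3.5 3.4 0 0 0 0; 6.3 6.2 0 0 0 0; 9.1 8.9 0 0 0 0; 11.9 11.7 0 0 0 0; 14.7 14.4 0 0 0 0; 17.5 17.2 0 0 0 0; 20 19.7 0 0 0 0; 22 21.6 0 0 0 0; 22.9 22.5 0 0 0 0")

```text
time: 16.33
tool_pos: [672.7, -87.4, 181.1]
tcp_rot: [-90.1, -0.2, 168.7]
ft_force: [-0.0, -0.4, -0.5]
finger_gap: 61.9
```

Emit:
move_arm(motion="0 0 0 0 0 0; 0 0 0 0 0 0; 0 0 0 0 0 0")

```text
time: 16.58
tool_pos: [670.8, -91.6, 182.5]
tcp_rot: [-90.0, -0.2, 168.5]
ft_force: [0.5, -1.2, 0.2]
finger_gap: 62.1
```

Run:
```python
from meas import *
np.set_printoptions(precision=1,suppress=True)
s=snap('wrist'); cv2.imwrite('pics/w6.png',s['image'])
q=readout.sense(); print(q['time'],q['tool_pos'],q['tcp_rot'],q['finger_gap'])
for k in ('yellow','red'):
  for c in blobs(s,*COL[k])[:2]: print(k,cen(c),cv2.contourArea(c),rect(s,c,70))
```

```text
16.6333 [670.9 -92.  183.1] [-90.   -0.1 168.5] 62.06085164818736
yellow [279.8752747252747, 203.15320512820512] 1820.0 ((673.755859375, -89.90572357177734), (38.82573318481445, 39.57823944091797), 35.190425872802734)
red [216.7123901739286, 341.4979379594764] 929.5 ((559.1264038085938, -9.632806777954102), (41.24995040893555, 31.421953201293945), 3.6299943923950195)
```

View pics/w6.png

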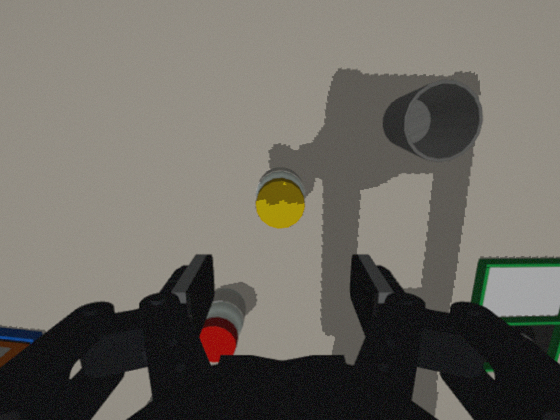

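The yellow cap is at (280,203), giving about (672,-90). The beaker at (440,120) is clear of the fingers. Grasping.

Emit:
move_arm(motion="0.1 0.15 -1.5 0 0 0; 0.1 0.15 -4 0 0 0; 0.1 0.15 -7.5 0 0 0; 0.1 0.15 -11 0 0 0; 0.1 0.15 -14 0 0 0; 0.1 0.15 -15.7 0 0 0; 0.1 0.15 -16.3 0 0 0; 0.1 0.15 -16.3 0 0 0; 0.1 0.15 -16.3 0 0 0")

```text
time: 17.38
tool_pos: [673.1, -90.2, 21.9]
tcp_rot: [-90.0, 0.0, 168.5]
ft_force: [0.3, 0.4, 1.5]
finger_gap: 62.1
```

Emit:
move_arm(motion="0 0 0 0 0 0; 0 0 0 0 0 0; 0 0 0 0 0 0; 0 0 0 0 0 0; 0 0 0 0 0 0; 0 0 0 0 0 0; 0 0 0 0 0 0", fingers=3.6)

```text
time: 17.97
tool_pos: [675.0, -90.2, 24.2]
tcp_rot: [-90.0, 0.3, 168.5]
ft_force: [-0.8, 0.2, 6.3]
finger_gap: 42.2
```

Emit:
move_arm(motion="0 0 0.5 0 0 0; 0 0 1.5 0 0 0; 0 0 3 0 0 0; 0 0 5.5 0 0 0; 0 0 8.5 0 0 0; 0 0 11.5 0 0 0; 0 0 14 0 0 0; 0 0 15.5 0 0 0; 0 0 16 0 0 0; 0 0 16 0 0 0")

```text
time: 18.8
tool_pos: [674.3, -89.8, 184.8]
tcp_rot: [-90.0, 0.3, 168.5]
ft_force: [-0.2, -0.5, -1.6]
finger_gap: 42.1
```

Yellow jar held (gap 42.2). Carrying it to the green tray's white compartment.

Emit:
move_arm(motion="-0.6 -0.9 0 0 0 0; -1.8 -2.6 0 0 0 0; -3.6 -5.2 0 0 0 0; -5.6 -8.1 0 0 0 0; -7.7 -11.1 0 0 0 0; -9.8 -14.1 0 0 0 0; -11.9 -17.1 0 0 0 0; -13.9 -20 0 0 0 0; -15.5 -22.4 0 0 0 0; -16.5 -23.9 0 0 0 0")

```text
time: 19.63
tool_pos: [504.2, -330.8, 178.8]
tcp_rot: [-90.0, -0.2, 168.4]
ft_force: [0.0, 0.9, -2.0]
finger_gap: 41.8
```

Emit:
move_arm(motion="0 0 0 0 0 0; 0 0 0 0 0 0; 0 0 0 0 0 0")

```text
time: 19.88
tool_pos: [507.2, -328.0, 179.7]
tcp_rot: [-90.1, -0.1, 168.5]
ft_force: [-0.2, 0.1, -0.8]
finger_gap: 42.0
```

Emit:
move_arm(motion="0.1 0 -1 0 0 0; 0.1 -0.05 -3 0 0 0; 0.15 -0.05 -6 0 0 0; 0.15 -0.05 -9 0 0 0; 0.15 -0.05 -11.5 0 0 0; 0.15 -0.05 -13.3 0 0 0; 0.15 -0.05 -14.2 0 0 0; 0.15 -0.05 -14.6 0 0 0; 0.15 -0.05 -14.8 0 0 0; 0.15 -0.05 -14.8 0 0 0")

```text
time: 20.72
tool_pos: [510.3, -329.1, 33.9]
tcp_rot: [-90.0, 0.1, 168.6]
ft_force: [0.0, 0.2, -1.4]
finger_gap: 42.0
```

Emit:
move_arm(motion="0 0 -0.1 0 0 0; 0 0 -0.2 0 0 0; 0 0 -0.25 0 0 0; 0 0 -0.3 0 0 0; 0 0 -0.3 0 0 0; 0 0 -0.3 0 0 0")

```text
time: 21.22
tool_pos: [509.6, -329.2, 30.5]
tcp_rot: [-90.0, 0.0, 168.5]
ft_force: [0.0, -0.3, -1.8]
finger_gap: 42.2
```

Emit:
move_arm(motion="0 0 -0.1 0 0 0; 0 0 -0.15 0 0 0; 0 0 -0.2 0 0 0; 0 0 -0.2 0 0 0; 0 0 -0.2 0 0 0")

```text
time: 21.63
tool_pos: [509.5, -329.1, 28.4]
tcp_rot: [-90.0, 0.0, 168.5]
ft_force: [0.3, -0.1, 0.2]
finger_gap: 42.1
```

Emit:
move_arm(motion="0 0 -0.05 0 0 0; 0 0 -0.1 0 0 0; 0 0 -0.15 0 0 0; 0 0 -0.15 0 0 0; 0 0 -0.15 0 0 0")

```text
time: 22.05
tool_pos: [509.8, -329.2, 28.3]
tcp_rot: [-90.0, 0.0, 168.5]
ft_force: [-5.2, 3.9, 11.8]
finger_gap: 42.2
```

Contact at about 12 N. Releasing, rising straight up and checking.

Emit:
move_arm(motion="0 0 0.1 0 0 0; 0 0 0.15 0 0 0; 0 0 0.15 0 0 0; 0 0 0.15 0 0 0; 0 0 0.3 0 0 0; 0 0 1.5 0 0 0; 0 0 4 0 0 0; 0 0 7.5 0 0 0; 0 0 11 0 0 0; 0 0 14 0 0 0", fingers=6.2)

```text
time: 22.88
tool_pos: [509.8, -329.3, 170.2]
tcp_rot: [-90.0, 0.1, 168.5]
ft_force: [0.2, -0.3, 0.3]
finger_gap: 61.8
```

Emit:
move_arm(motion="0 0 1.2 0 0 0; 0 0 1.5 0 0 0; 0 0 1.5 0 0 0; 0 0 1.5 0 0 0")

```text
time: 23.22
tool_pos: [508.8, -328.6, 180.1]
tcp_rot: [-90.1, -0.1, 168.5]
ft_force: [-0.3, 0.3, -0.3]
finger_gap: 62.1
```

Run:
```python
from meas import *
np.set_printoptions(precision=1,suppress=True)
s=snap('wrist'); cv2.imwrite('pics/w7.png',s['image'])
q=readout.sense(); print(q['time'],q['tool_pos'],q['tcp_rot'],q['finger_gap'])
for c in blobs(s,*COL['yellow'])[:2]: print('yellow',cen(c),cv2.contourArea(c),rect(s,c,74))
for c in blobs(s,(50,110,40),(75,255,255),100)[:4]: print('tray',cen(c),cv2.contourArea(c),rect(s,c,16))
```

```text
23.2667 [ 508.5 -328.3  179.3] [-90.1  -0.2 168.5] 61.548253125683054
yellow [282.53848833159174, 208.37347614071751] 1914.0 ((509.2401123046875, -328.4204406738281), (38.28483200073242, 40.3054084777832), 78.63338470458984)
tray [283.8749144031043, 220.41824545385376] 2190.5 ((478.60858154296875, -322.77459716796875), (107.4135513305664, 135.8954315185547), 78.44437408447266)
tray [283.04930095658574, 283.574319352465] 453.0 ((415.9292907714844, -310.1598815917969), (26.722736358642578, 26.146621704101562), 78.6598892211914)
```

View pics/w7.png

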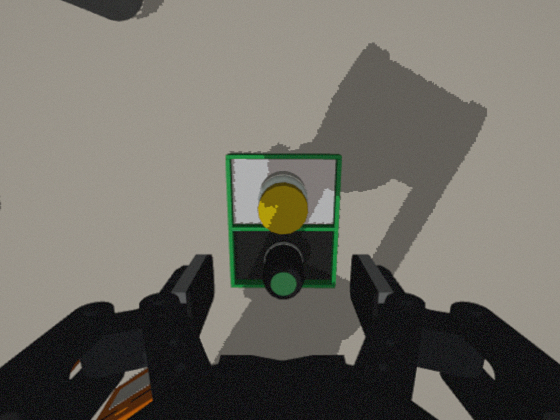

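Wrist view: the yellow jar stands in the white compartment, with its cap at (283,208) and tray-frame x about 31 mm. The eyepiece stands behind it. Now the red jar.

Emit:
move_arm(motion="0.2 1.2 0 0 0 0; 0.5 3.5 0 0 0 -1; 1 7 0 0 0 -2; 1.5 11 0 0 0 -3; 2 15 0 0 0 -4; 2.6 19 0 0 0 -5; 3.2 23 0 0 0 -5; 3.8 27 0 0 0 -5; 4.3 30.5 0 0 0 -5; 4.6 32.2 0 0 0 -5")

```text
time: 24.1
tool_pos: [554.3, -2.0, 180.1]
tcp_rot: [-90.1, -0.2, 163.7]
ft_force: [-0.3, -0.1, 0.3]
finger_gap: 62.0
```

Emit:
move_arm(motion="0 0.1 0 0 0 0; 0 0.1 0 0 0 0; 0 0.1 0 0 0 0; 0 0.1 0 0 0 0")

```text
time: 24.43
tool_pos: [555.0, -7.1, 181.1]
tcp_rot: [-90.0, -0.1, 163.5]
ft_force: [-0.3, -1.1, 0.4]
finger_gap: 62.1
```

Run:
```python
from meas import *
np.set_printoptions(precision=1,suppress=True)
s=snap('wrist'); cv2.imwrite('pics/w8.png',s['image'])
q=readout.sense(); print(q['time'],q['tool_pos'],q['tcp_rot'],q['joint_pos'])
for c in blobs(s,*COL['red'])[:2]: print('red',cen(c),cv2.contourArea(c),rect(s,c,70))
```

```text
24.4833 [555.2  -7.3 181.3] [-90.   -0.  163.4] [ -6.    2.2  96.1  -0.   81.7 100.5]
red [279.42115311187473, 205.5311187476136] 1746.0 ((557.068115234375, -5.1289825439453125), (38.223533630371094, 39.070037841796875), 59.341243743896484)
```

Red cap found at (279,206), giving about (556,-5). Grasping.

Emit:
move_arm(motion="0.1 0.2 -1.5 0 0 0; 0.1 0.2 -4 0 0 0; 0.1 0.2 -7.5 0 0 0; 0.1 0.2 -11 0 0 0; 0.1 0.2 -14 0 0 0; 0.1 0.2 -15.5 0 0 0; 0.1 0.2 -16.1 0 0 0; 0.1 0.2 -16.1 0 0 0; 0.1 0.2 -16.1 0 0 0")

```text
time: 25.23
tool_pos: [557.2, -4.9, 21.7]
tcp_rot: [-90.0, 0.1, 163.5]
ft_force: [0.4, 0.1, 1.2]
finger_gap: 62.1
```

Emit:
move_arm(motion="0 0 0 0 0 0; 0 0 0 0 0 0; 0 0 0 0 0 0; 0 0 0 0 0 0; 0 0 0 0 0 0; 0 0 0 0 0 0; 0 0 0 0 0 0", fingers=3.6)

```text
time: 25.82
tool_pos: [558.5, -4.6, 23.3]
tcp_rot: [-90.0, 0.2, 163.5]
ft_force: [-2.1, -1.6, 7.1]
finger_gap: 42.0
```

Emit:
move_arm(motion="0 0 0.5 0 0 0; 0 0 1.5 0 0 0; 0 0 3 0 0 0; 0 0 5.5 0 0 0; 0 0 8.5 0 0 0; 0 0 11.5 0 0 0; 0 0 14 0 0 0; 0 0 15.5 0 0 0; 0 0 16 0 0 0; 0 0 16 0 0 0")

```text
time: 26.65
tool_pos: [557.7, -4.2, 183.4]
tcp_rot: [-90.0, 0.2, 163.5]
ft_force: [0.0, -0.7, -1.1]
finger_gap: 42.0
```

Red jar held. Carrying it to the blue tray's white compartment.

Emit:
move_arm(motion="-0.3 1 0 0 0 0; -0.8 3 0 0 0 0; -1.5 6 0 0 0 0; -2.4 9.6 0 0 0 0; -3.3 13.3 0 0 0 0; -4.2 17 0 0 0 0; -5.1 20.7 0 0 0 0; -6 24.4 0 0 0 0; -6.8 27.8 0 0 0 0; -7.4 30 0 0 0 0")

```text
time: 27.48
tool_pos: [479.5, 299.0, 178.4]
tcp_rot: [-89.9, -0.2, 163.6]
ft_force: [0.4, -0.5, -0.8]
finger_gap: 42.4
```

Emit:
move_arm(motion="0 0 0 0 0 0; 0 0 0 0 0 0; 0 0 0 0 0 0")

```text
time: 27.73
tool_pos: [481.4, 295.4, 179.1]
tcp_rot: [-89.9, -0.1, 163.6]
ft_force: [0.8, -0.8, -1.8]
finger_gap: 42.3
```

Run:
```python
from meas import *
np.set_printoptions(precision=1,suppress=True)
s=snap('wrist'); cv2.imwrite('pics/w9.png',s['image'])
q=readout.sense(); print(q['time'],q['tool_pos'],q['tcp_rot'],q['joint_pos'])
for c in blobs(s,*COL['blue'])[:2]: print('tray',rect(s,c,16))
```

```text
27.7833 [481.9 295.  179.5] [-89.9  -0.1 163.5] [ 26.3   3.9  94.5  -0.   81.7 132.8]
tray ((513.3840942382812, 287.6312561035156), (107.5145492553711, 134.72320556640625), 73.47919464111328)
```

View pics/w9.png

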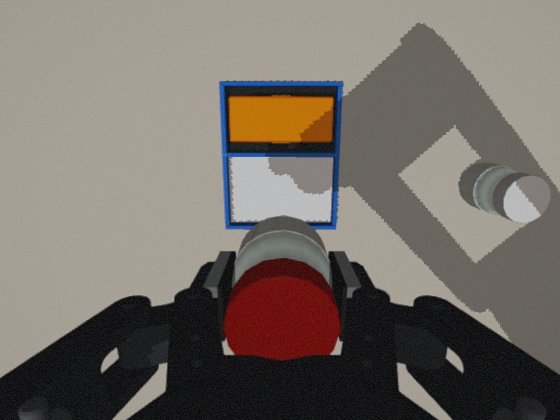

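Wrist view: tray centre about (513.4,287.6), with the white floor at (282,190) directly ahead. The box is still in place and the spare jar at (507,195) is untouched. Lowering.

Emit:
move_arm(motion="0.1 0.05 -1 0 0 0; 0.1 0.1 -3 0 0 0; 0.15 0.1 -6 0 0 0; 0.15 0.1 -9 0 0 0; 0.15 0.1 -11.5 0 0 0; 0.15 0.1 -13.3 0 0 0; 0.15 0.1 -14.2 0 0 0; 0.15 0.1 -14.7 0 0 0; 0.15 0.1 -14.9 0 0 0; 0.15 0.1 -14.9 0 0 0")

```text
time: 28.62
tool_pos: [484.7, 296.8, 32.3]
tcp_rot: [-90.0, 0.0, 163.5]
ft_force: [-0.4, -0.2, -1.0]
finger_gap: 42.2
```

Emit:
move_arm(motion="0 0 -0.1 0 0 0; 0 0 -0.2 0 0 0; 0 0 -0.3 0 0 0; 0 0 -0.4 0 0 0; 0 0 -0.45 0 0 0; 0 0 -0.45 0 0 0; 0 0 -0.45 0 0 0")

```text
time: 29.2
tool_pos: [484.1, 297.0, 27.4]
tcp_rot: [-90.0, 0.0, 163.5]
ft_force: [0.2, 0.5, -1.0]
finger_gap: 42.2
```

Emit:
move_arm(motion="0 0 -0.05 0 0 0; 0 0 -0.1 0 0 0; 0 0 -0.15 0 0 0; 0 0 -0.15 0 0 0; 0 0 -0.15 0 0 0")

```text
time: 29.62
tool_pos: [484.3, 297.0, 27.3]
tcp_rot: [-90.0, 0.0, 163.5]
ft_force: [-5.7, -2.6, 13.6]
finger_gap: 41.6
```

Floor contact at 13 N. Easing off, releasing, rising, then checking.

Emit:
move_arm(motion="0 0 0.1 0 0 0; 0 0 0.15 0 0 0; 0 0 0.15 0 0 0; 0 0 0.15 0 0 0; 0 0 0.3 0 0 0; 0 0 1.5 0 0 0; 0 0 4 0 0 0; 0 0 7.5 0 0 0; 0 0 11 0 0 0; 0 0 14 0 0 0", fingers=6.2)

```text
time: 30.45
tool_pos: [484.3, 297.0, 169.1]
tcp_rot: [-90.1, 0.1, 163.5]
ft_force: [0.4, 0.1, 0.3]
finger_gap: 61.9
```

Emit:
move_arm(motion="-1 -1 2 0 0 0; -3 -3 4 0 0 0; -6 -6 6 0 0 0; -8 -8 7 0 0 0; -9 -9 7 0 0 0; -9 -9 7 0 0 0; -9 -9 7 0 0 0")

```text
time: 31.03
tool_pos: [394.2, 206.8, 237.1]
tcp_rot: [-90.1, 0.1, 163.5]
ft_force: [0.2, -0.1, 0.5]
finger_gap: 61.7
```

Run:
```python
from meas import *
np.set_printoptions(precision=1,suppress=True)
w=snap('wrist'); t=snap('top'); s=snap('side')
cv2.imwrite('pics/f1.png',w['image'])
a=cv2.resize(t['image'][100:290,100:460],(800,422)); b=cv2.resize(s['image'][110:420,180:440],(800,954))
cv2.imwrite('pics/f2.png',a); cv2.imwrite('pics/f3.png',cv2.resize(s['image'],(800,600)))
q=readout.sense(); print(q['time'],q['tool_pos'],q['ft_force'])
for n,S in (('wrist',w),('top',t)):
  for k,z in (('red',74),('yellow',74),('orange',60),('blue',16),('green',16)):
    for c in blobs(S,*COL[k])[:2]: print(n,k,np.array(cen(c)),rect(S,c,z))
```

```text
31.1833 [394.3 207.3 235.7] [-0.3 -0.3 -0.1]
wrist red [159.5 130.1] ((482.7827453613281, 297.4853515625), (39.24977111816406, 37.78263473510742), 84.16056060791016)
wrist orange [166.1  56.6] ((541.6974487304688, 273.3460998535156), (89.3904800415039, 40.2740592956543), 73.37349700927734)
wrist orange [495.2 159.5] ((366.17803955078125, -1.5255508422851562), (34.340545654296875, 58.776161193847656), 23.920534133911133)
wrist blue [181.4 119.1] ((512.9171752929688, 287.12799072265625), (109.54580688476562, 134.42449951171875), 73.33348846435547)
top yellow [424.1 218.9] ((507.18701171875, -327.5572204589844), (34.39717102050781, 38.50439453125), 43.93318176269531)
top orange [339.5 307.7] ((310.7552185058594, -136.72964477539062), (44.74174118041992, 106.03694915771484), 24.456979751586914)
top orange [161.8 200.6] ((542.9573364257812, 270.419677734375), (67.34393310546875, 36.156166076660156), 74.78739929199219)
top blue [172.7 211.5] ((519.4295654296875, 281.3173522949219), (102.30611419677734, 117.7296371459961), 74.31708526611328)
top green [412.6 250.7] ((476.67706298828125, -321.7810363769531), (106.71897888183594, 134.1993865966797), 78.35441589355469)
```

View pics/f1.png

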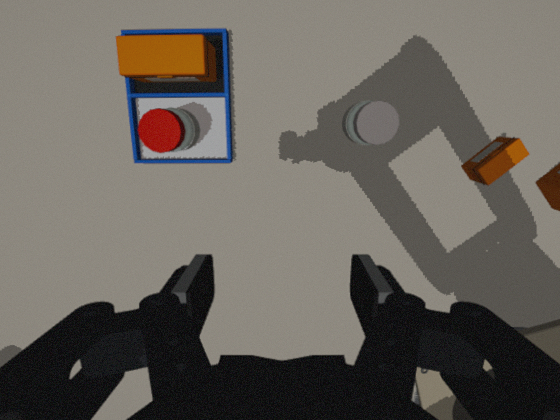

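View pics/f3.png

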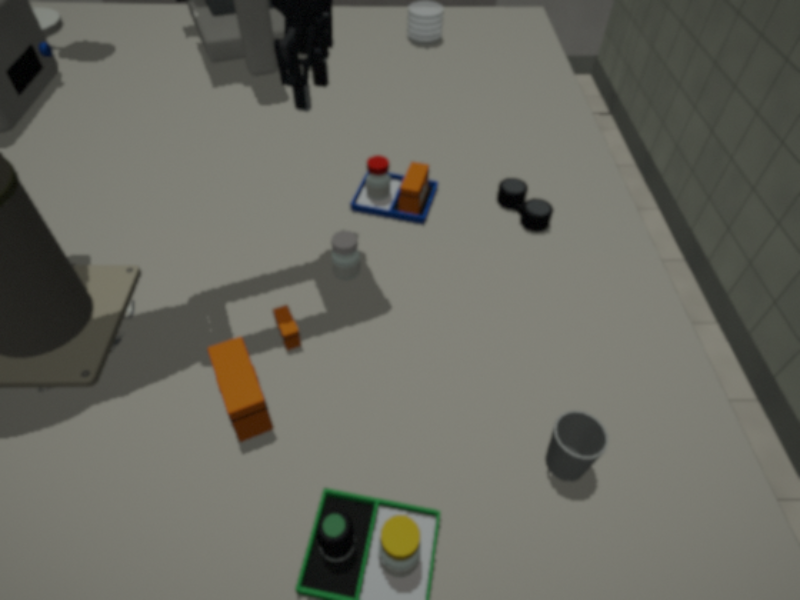

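The wrist and side views show all four pieces upright in the right compartments: red jar (159,130) and box (166,57) in blue, eyepiece (336,537) and yellow jar (400,543) in green. The white jar (345,253), beaker (576,445) and cap holder (525,203) are where they were, and the gripper is clear. Handing in.

```bash
python3 -c "
from bench import r; print(r.hand_in())"
```

```text
the job is handed in; nothing more can be done
None
```

Both kits are made up and handed in, after about 31 s of the 106 s allowed. The hand-in itself gives no verdict.

- **Blue tray:** the red jar is on the white floor, about 1 mm from the compartment's centre. The middle-sized orange box is on the dark floor at about (-35, +2) mm in the tray frame, lengthwise along it. Its yaw is within 1° of the tray's.
- **Green tray:** the yellow jar is on the white floor at x ≈ +31 mm. The eyepiece is on the dark floor at x ≈ -38 mm, about 3 mm off centre but within the allowed -47.5 to -22.5 mm.

I lowered each piece until the wrist felt the floor (3 to 14 N) before releasing it.

The last wrist and side views showed all four pieces upright in their compartments and the gripper clear. The white-capped jar, beaker and cap holder appeared at the same pixels as at the start.

Two readings disagreed. The last wrist and top measurements of the box were 6 to 10 mm off its close-up position. I put that down to its side face being in view and the arm hiding part of it, and kept the close-up value. Arm commands and measured TCP height also differed by 1 to 4 mm, which I handled by relying on contact force.

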